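# Snap a pin badge shut in the hand press

## Task

Make up the one unfinished pin badge, whose back plate still stands up out of its shell: lay it back-up in the round nest of the open hand press, bring the press's upper handle down and squeeze the two handles together until the resistance peaks and gives and the plate snaps fully home. Stop squeezing as soon as it has given, because squeezing on dents the badge, then swing the upper handle wide open again and let go, leaving the finished badge lying in the nest. Leave everything else on the table where it is.

Things in the scene. Friction and masses are not known exactly. Their poses are not given: they have to be found in the camera images.
- press: Hand badge press on a dark wooden baseboard 270 x 100 x 18 mm, fixed to the table. Origin under the baseboard, straight below the nest's centre; z up; x points from the handles' free ends towards the hinge (away from the robot, within 0.3 rad), y along the hinge pin. The lower handle is fixed along the baseboard on the -x side, its top 39 mm above the table.
- nest (a point): Centre of the nest's floor, 52 mm above the table, on a steel die 62 mm in diameter. Two curved lips 4 mm high and 4 mm thick on its press +x and -x sides, each spanning 92 degrees, stand round a circle 47 mm in diameter; the nest is open to press +y and -y, where fingers closing along press y hold a badge clear of the lips. Same axes as the press.
- hinge (a point): Centre of the upper handle's hinge pin, 80 mm towards press +x from the nest and 75 mm above the table; pin along press y; cheeks 44 mm wide over all. Same axes as the press. The hinge is stiff: the handle stays where it is left (about 2 N at the grip moves it).
- handle_grip (a point): On the middle line of the upper handle's black rubber grip, 170 mm from the pin. The grip is 24 mm wide (along press y), 18 mm thick, and runs from 115 to 200 mm from the pin. x axis along the handle to the hinge, z out of its upper side, y as press y. The handle can be pinched across its width from above and led along its arc, turning between the fingers.
- handle (a joint): Upper handle's angle, rad: 0 level above the lower handle, growing as it opens; starts at 1.95 to 2.08 (leaning away from the robot), 2.15 at most. 78 mm from the pin it carries a round black pad on a screw plunger; how far that is screwed out differs by +-3.5 mm and is not measured: the pad meets a proud plate at 0.10 to 0.20 rad and one that is home at 0.02 to 0.12 rad.
- badge: The unfinished badge, face down: a round steel shell 44 mm in diameter, 7 mm high, its lower edge rounded; from its middle a round back plate 35 mm in diameter stands 6.5 mm above the rim (13.5 mm over all). Of the round badges it alone is stepped. About 58 g. Origin at the centre of the underside, z up through the back plate.
- plate: The back plate of the unfinished badge, a disc 35 mm in diameter with a thin pin across its top. Origin at the centre of its underside, on the badge's axis: level with the shell's rim while proud, 5.5 mm lower when home; its top is 6.5 mm above it. More than 60 N from the pad on it (about 27 N at the handle's grip point) dents it.
- snap (a joint): How far the back plate is pushed into the shell, m: 0 proud, 0.0055 home. Its resistance peaks at about 25 to 40 N on the plate (12 to 18 N at the handle's grip point, hinge included) some 2 mm in, falls to nothing at about 4.2 mm, then the plate draws itself home and stays; let go earlier it springs back. Against a plate that is home the handle is all but rigid.
- badge_done1: A finished badge, face up: a smooth domed steel disc 44 mm in diameter, 7.6 mm high. Origin at the centre of the underside. A bystander.
- badge_done2: Another finished badge, just like badge_done1. A bystander.
- ink_bottle: Small round glass ink bottle with a black cap, 48 mm in diameter, 62 mm high; origin at the centre of the underside. A bystander.
- eraser: White eraser 48 x 22 x 14 mm; origin at the centre of the underside. A bystander.
- tape_roll: Roll of paper tape lying flat, 92 mm in diameter, 24 mm high; origin at the centre of the underside. A bystander.
- mug: White mug, 82 mm in diameter, 95 mm high, handle to one side; origin at the centre of the underside. A bystander.
- compasses: Steel compasses lying flat, 130 mm long; origin under their joint. A bystander.
Mind the look-alikes: they are no part of the job. What is shaped like the badge but green or turquoise is not meant.

How it is judged:
By the outcome, as a careful person would: the job done as asked, in the order asked, and still so for the second after the job is handed in, with the robot touching nothing.
It also fails if it takes over 67 s, if anything falls off the work surface, if the arm or the gripper's body presses on something with over 40 N, if the wrist force passes 120 N, or if a joint passes its speed limit or range.

## Robot

A 7-joint arm with a two-finger parallel gripper is mounted at the origin on the work surface. World frame = base frame: x ahead of the robot, y to its left, z up, the work surface at z = 0. Lengths are in m, angles in rad, forces in N, time in s.
With the tool pointing down it reaches from about 0.425 to 0.925 m from the base axis. Payload 6.8 kg.
Tool frame: the origin (TCP) lies midway between the tips of the shut fingers; the grasp point (between the pads) lies 19 mm behind it; z points along the fingers, y is the direction in which the jaws open and shut (so a half turn about z gives the same grasp; the last joint's range is limited). The gripper opens to 85 mm and grips with 20 to 120 N. Pads are 22 mm wide; open, the fingers measure 114 mm over their backs; the gripper's body (76 mm by 85 mm) begins 54 mm behind the grasp point. The pads swing forward as they close: fully open they stand 13 mm farther back than shut.
Start: joints at [1.027, 0.477, 0.022, 1.555, -0.011, 1.109, -0.083], TCP at [0.285, -0.612, 0.231] pointing down, gripper open.
Joint ranges: [-2.96, 2.96], [-0.34, 2.1], [-1.41, 1.46], [0.24, 2.44], [-1.37, 4.51], [0.17, 1.92], [-2.96, 2.96]. Speed limits (rad/s): [2.39, 2.39, 3.14, 3.14, 3.14, 3.14, 3.14].

## Interface

Orientations are given as a unit quaternion [w, x, y, z].
In Python, from station import bot, vision gives the robot as it stands.
- The arm moves only by the tool move_arm, never from a script. Its argument "increments" is text: rows parted by semicolons, each of 7 numbers parted by spaces: the opening, from 0 (shut) to 1 (fully open), then the shift along the world's x, y, z in mm, then the turn, a rotation vector about the world's x, y, z in rad. In form: grip x y z rx ry rz; .... A call has exactly 8 rows; each row shifts and turns the commanded pose from where the row before left it; what a row does not reach is not made up. A row lasts 1/8 s, in which the tool goes at most 62.5 mm and 10.7 degrees, less where a joint would pass 70% of its speed; a pose out of reach is approached as far as the arm can. A call with a gripper value outside its range is refused whole. The fingers move at their own pace and stop on an object; "newtons" is the grip in N (left out, the last holds). Time passes only in rows, so rows that do not move let the fingers close, or fill a call up. It gives the time, the measured TCP pose, the force and the opening at its end, in the units of the state.
- bot.get_obs(): the state, without advancing time (a new reading comes with each control period).
- vision.read_camera(name): name is "scene" or "top" or "wrist"; returns (picture, depth): 400x640x3 uint8, red, green, blue; 400x640 float32, m along the optical axis (not along the pixel's ray), 0 where there is no reading.
- vision.calibration(name): a dict with "fx", "fy", "cx", "cy" (pixels), "R" (3x3) and "t" (3): a world point X has camera coordinates R X + t; the wrist camera has in their place "hand_eye" (4x4, takes a point from camera to tool coordinates, whose origin is the TCP and whose axes are the flange's). Camera axes: x right, y down, z forward; pixel columns grow to the right and rows downward; lengths in m; the calibration is good to about 2 mm. A picture is of the moment at which its call begins: read the wrist's pose just before it. calibration takes no time and is no camera call.
- bot.hand_in(): hands the job in, once; it reports no verdict.
The state is a dict: "t": time; "q": joint angles; "joint_vel": joint speeds; "joint_torque": joint torques, N m; "eef_pos": TCP position; "tool_rot": TCP orientation; "contact_force": force on the tool from outside, world axes, zero at the start; "torque": the same for the moment, N m; "gripper_width": opening from 0.0 (shut) to 1.0 (fully open).
Only numpy, scipy, OpenCV 4.12 (cv2) and the standard library are available. Lean on these libraries where they do the work, as an engineer would, in place of code of your own. Each camera call takes 0.05 s, during which the arm holds its last target.

## Working session

There is one attempt and no reset: what is moved stays moved. The work goes in short steps, Python scripts to look and compute and a tool call to move; the robot and the scene stay as the last step left them, time stands still between calls to the robot, and variables do not carry over. Pictures are saved under pics/ and viewed, and the job is handed in when it is done.

Besides the shell and the picture viewer there is one more tool, called after "Call:" by a JSON object that holds its "api" and its "payload". move_arm: Moves the arm, as the interface text tells. Its arguments: {"type":"object","properties":{"increments":{"type":"string"},"newtons":{"type":"number"}},"required":["increments"]}

```bash
ls; mkdir -p pics; python3 - <<'E'
from station import bot, vision
import cv2, numpy as np
o=bot.get_obs()
print({k:np.round(v,4).tolist() for k,v in o.items()})
for n in ("scene","top"):
    p,d=vision.read_camera(n); np.savez("pics/%s0.npz"%n,p=p,d=d)
    cv2.imwrite("pics/%s0.png"%n,p[:,:,::-1])
    c=vision.calibration(n); print(n,c)
print(vision.calibration("wrist"))
E
```

```text
pics
{'t': 0.0, 'q': [1.0269, 0.4778, 0.0224, 1.5564, -0.0115, 1.1093, -0.0831], 'joint_vel': [0.0014, -0.0014, -0.0003, 0.0002, -0.0008, -0.0002, 0.001], 'joint_torque': [-0.0007, -59.6443, 1.6075, -28.1198, 0.0124, 0.0094, -0.0], 'eef_pos': [0.2847, -0.6114, 0.2303], 'tool_rot': [-0.0009, 0.9764, 0.2162, -0.0003], 'contact_force': [-0.1962, 0.359, 0.758], 'torque': [-0.0065, 0.0331, -0.004], 'gripper_width': 1.0023}
scene {'fx': 470.7125130966275, 'fy': 470.7125130966275, 'cx': 317.85737553160936, 'cy': 199.4304182092653, 'R': array([[-0.43608457,  0.89989689, -0.00398004],
       [ 0.65267013,  0.31322887, -0.68986186],
       [-0.61955787, -0.30343576, -0.72393009]]), 't': array([ 0.19843653, -0.25013203,  1.56565327])}
top {'fx': 461.92879897231956, 'fy': 461.92879897231956, 'cx': 319.17874131785595, 'cy': 190.1925226759942, 'R': array([[-0.02793976, -0.99959727,  0.00496575],
       [-0.98247989,  0.02654492, -0.18446849],
       [ 0.18426238, -0.01003276, -0.98282588]]), 't': array([0.01039834, 0.48835931, 1.39828794])}
{'fx': 286.23788676954194, 'fy': 286.23788676954194, 'cx': 322.61765688144214, 'cy': 196.23078021167044, 'hand_eye': array([[ 1.45799310e-04, -9.63565055e-01, -2.67474044e-01,
         6.78150089e-02],
       [ 9.99999767e-01, -3.80413523e-05,  6.82139436e-04,
        -2.56448375e-04],
       [-6.67460797e-04, -2.67474081e-01,  9.63564824e-01,
        -1.42291827e-01],
       [ 0.00000000e+00,  0.00000000e+00,  0.00000000e+00,
         1.00000000e+00]])}
```

View pics/scene0.png

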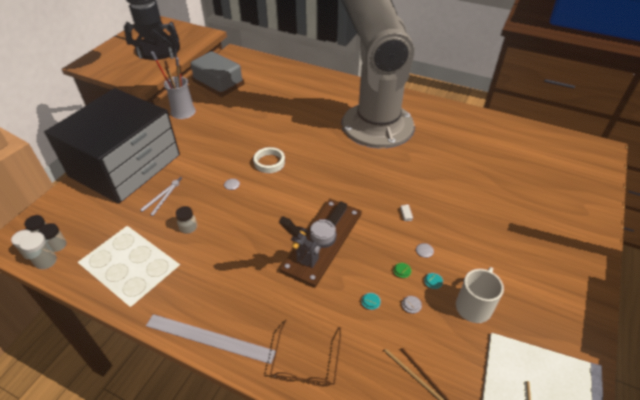

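View pics/top0.png

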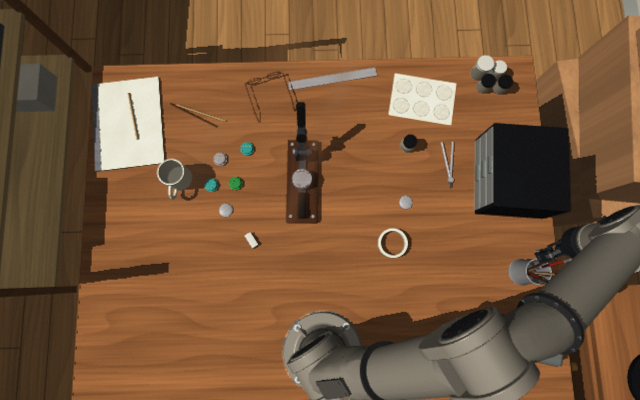

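The scene shows the press at about (320,240) and the top view shows it at about (303,180). Round steel candidates in the top view are (220,159), (226,211) and (405,202). The look-alikes are turquoise (247,149), turquoise (211,185) and green (236,184). I'll take close crops next.

```bash
python3 - <<'E'
import cv2, numpy as np
a=np.load("pics/top0.npz")["p"][:,:,::-1]; b=np.load("pics/scene0.npz")["p"][:,:,::-1]
r=lambda i,x,y,w,h,s:cv2.resize(i[y:y+h,x:x+w],None,fx=s,fy=s,interpolation=cv2.INTER_CUBIC)
A=r(a,195,135,75,90,5); B=r(b,345,230,110,90,4); C=r(a,275,95,60,130,4)
D=r(b,215,165,40,40,4)
H=600;im=np.zeros((H,800,3),np.uint8)
A=r(a,195,135,70,90,3.3);im[:A.shape[0],:A.shape[1]]=A
im[300:300+360][:300,:440]=r(b,345,230,110,90,4)[:300]
C=r(a,270,95,70,130,3.5);im[:C.shape[0],445:445+C.shape[1]]=C
im[460:600,460:600]=r(b,215,165,35,35,4);
im[0:140,240:380]=r(a,388,185,35,35,4)
cv2.imwrite("pics/crop1.png",im)
E
```

```text
(no output)
```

View pics/crop1.png

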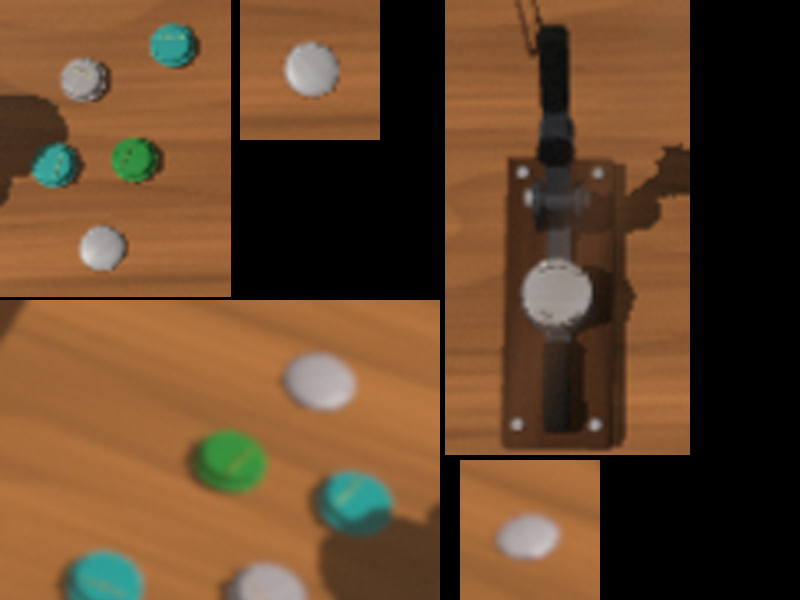

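The badge is the silver, stepped one with a pin across its top, at top (220,159) and scene (412,304). The other two silver discs are smooth domes.

```bash
cat > h.py <<'E'
import numpy as np, cv2
from station import bot, vision
from scipy.spatial.transform import Rotation as Rn
def cam(n,o=None):
    c=vision.calibration(n)
    if n=="wrist":
        q=o["tool_rot"]; R=Rn.from_quat([q[1],q[2],q[3],q[0]]).as_matrix()
        H=c["hand_eye"]; Rw=R@H[:3,:3]; tw=R@H[:3,3]+np.array(o["eef_pos"])
        return c,Rw,tw
    return c,c["R"].T,-c["R"].T@c["t"]
def ray(C,uv,z):
    c,R,t=C; d=R@np.array([(uv[0]-c["cx"])/c["fx"],(uv[1]-c["cy"])/c["fy"],1]); return t+d*(z-t[2])/d[2]
def proj(C,X):
    c,R,t=C; p=R.T@(np.array(X)-t); return np.array([c["fx"]*p[0]/p[2]+c["cx"],c["fy"]*p[1]/p[2]+c["cy"]])
def cloud(C,d):
    c,R,t=C; v,u=np.indices(d.shape); P=np.stack([(u-c["cx"])/c["fx"]*d,(v-c["cy"])/c["fy"]*d,d],-1); return P@R.T+t
E
python3 - <<'E'
from h import *
T=cam("top");S=cam("scene")
a=np.load("pics/top0.npz");b=np.load("pics/scene0.npz")
def blobs(im,box,tag,C,z):
    x0,y0,x1,y1=box; hsv=cv2.cvtColor(im[y0:y1,x0:x1],cv2.COLOR_RGB2HSV)
    m=((hsv[...,1]<60)&(hsv[...,2]>95)).astype(np.uint8)
    n,l,s,c=cv2.connectedComponentsWithStats(m)
    for i in range(1,n):
        if s[i,4]>30:
            uv=c[i]+[x0,y0]; print(tag,s[i],uv.round(1),ray(C,uv,z).round(4))
blobs(a["p"],(205,145,235,220),"top badge z9",T,.009)
blobs(b["p"],(395,285,430,325),"scene badge z9",S,.009)
blobs(a["p"],(285,160,320,200),"top die z52",T,.052)
blobs(b["p"],(300,205,350,260),"scene die z52",S,.052)
# baseboard mask
im=a["p"];hsv=cv2.cvtColor(im,cv2.COLOR_RGB2HSV)
P=cloud(T,a["d"]); 
box=np.zeros(im.shape[:2],bool);box[130:230,275:335]=1
m=(box&(np.abs(P[...,2]-.018)<.006)); print(m.sum())
pts=P[m][:,:2].astype(np.float32); print(cv2.minAreaRect(pts))
m=(box&(np.abs(P[...,2]-.053)<.006)); print("die",m.sum(),P[m].mean(0), P[m].min(0),P[m].max(0))
# badge/coloured heights
for uv in [(220,159),(226,211),(405,202)]: print(uv,P[uv[1],uv[0]].round(4))
# handle points above 0.085
box[90:175,285:320]=1
m=box&(P[...,2]>.085); q=P[m]; print(len(q)); 
for z in np.arange(.085,.30,.02):
    s=q[(q[:,2]>=z)&(q[:,2]<z+.02)]
    if len(s): print(round(z,3),len(s),s.mean(0).round(4),s.min(0).round(4),s.max(0).round(4))
E
```

```text
top badge z9 [  9   8  13  13 121] [219.3 158.7] [0.6078 0.3177 0.009 ]
top badge z9 [ 14  59  14  13 138] [225.5 209.9] [0.4396 0.2959 0.009 ]
scene badge z9 [  7  11  19  17 247] [411.4 304.2] [0.6113 0.3153 0.009 ]
top die z52 [  7   8  20  20 308] [301.3 178.1] [0.5271 0.0517 0.052 ]
scene die z52 [ 10  14  26  25 486] [323.6 230.8] [0.533  0.0539 0.052 ]
scene die z52 [14 41  6  7 34] [316.6 248.9] [0.5918 0.0632 0.052 ]
1595
((0.5414260625839233, 0.033591222018003464), (0.13279959559440613, 0.3004169762134552), 86.85319519042969)
die 277 [0.52754959 0.05020619 0.05172549] [0.49583052 0.02126832 0.04705383] [0.59082207 0.07804747 0.05866985]
(220, 159) [0.6062 0.3147 0.0116]
(226, 211) [0.4368 0.2952 0.004 ]
(405, 202) [ 0.4502 -0.2771  0.0051]
505
0.085 89 [0.6073 0.0463 0.0919] [0.5921 0.025  0.0855] [0.6186 0.0687 0.1046]
0.105 26 [0.6189 0.0452 0.1131] [0.6145 0.0364 0.1051] [0.6237 0.0549 0.1219]
0.125 6 [0.6299 0.0506 0.1417] [0.6174 0.039  0.1399] [0.6548 0.059  0.1438]
0.145 100 [0.6309 0.046  0.1563] [0.6153 0.0321 0.1457] [0.652  0.0622 0.1648]
0.165 49 [0.6443 0.0446 0.1725] [0.6245 0.0342 0.1652] [0.6541 0.0556 0.1838]
0.185 47 [0.6575 0.045  0.1958] [0.6504 0.0335 0.1868] [0.6656 0.057  0.205 ]
0.205 49 [0.6671 0.0441 0.215 ] [0.6596 0.0327 0.2051] [0.6754 0.0561 0.2246]
0.225 49 [0.6762 0.0424 0.2347] [0.6681 0.0319 0.2256] [0.6879 0.055  0.2435]
0.245 65 [0.6881 0.0437 0.2515] [0.6774 0.0316 0.245 ] [0.702  0.0541 0.2596]
```

```bash
python3 - <<'E'
from h import *
T=cam("top");S=cam("scene")
a=np.load("pics/top0.npz")["p"]
g=cv2.cvtColor(a,cv2.COLOR_RGB2GRAY).astype(float)
sc=[]
for u,v in [(292,144),(313,144),(291,216),(313,216)]:
    w=g[v-4:v+5,u-4:u+5]; m=np.clip(w-w.min()-0.5*(w.max()-w.min()),0,None); y,x=np.indices(w.shape)
    uv=(u-4+(m*x).sum()/m.sum(), v-4+(m*y).sum()/m.sum()); X=ray(T,uv,.019); sc.append(X); print(np.round(uv,1),X.round(4))
sc=np.array(sc); d=(sc[0]+sc[1]-sc[2]-sc[3])/2; e=(sc[0]+sc[2]-sc[1]-sc[3])/2
print("yaw",np.arctan2(d[1],d[0]),np.arctan2(-e[0],e[1]),"len",np.hypot(*d[:2]),np.hypot(*e[:2]),"ctr",sc.mean(0))
hsv=cv2.cvtColor(a,cv2.COLOR_RGB2HSV)
for nm,lo,hi in [("turq/green",50,100)]:
    m=((hsv[...,0]>lo)&(hsv[...,0]<hi)&(hsv[...,1]>120)).astype(np.uint8)
    n,l,s,c=cv2.connectedComponentsWithStats(m)
    for i in range(1,n):
        if s[i,4]>30: print(nm,c[i].round(1),ray(T,c[i],.009).round(3))
print("mug",ray(T,(172,174),.095))
E
```

```text
[291.7 143.8] [0.6488 0.0814 0.019 ]
[313.2 144. ] [0.6463 0.0117 0.019 ]
[290.1 215.8] [0.4137 0.0905 0.019 ]
[312.4 216. ] [0.4113 0.0204 0.019 ]
yaw -0.03796453068410459 -0.03503787173144002 len 0.23520903627238868 0.0699630124405396 ctr [0.53002081 0.05101289 0.019     ]
turq/green [246.7 148.5] [0.64  0.229 0.009]
turq/green [235.1 182.9] [0.526 0.266 0.009]
turq/green [210.9 184.6] [0.523 0.344 0.009]
mug [0.54113248 0.44205599 0.095     ]
```

Call:
{"api": "move_arm", "payload": {"increments": "1 0 30 20 0 0 -0.05; 1 20 58 10 0 0 -0.05; 1 20 58 10 0 0 -0.05; 1 20 58 10 0 0 -0.05; 1 20 58 0 0 0 -0.05; 1 20 58 0 0 0 -0.05; 1 20 58 0 0 0 -0.05; 1 20 58 0 0 0 -0.05"}}

```text
t: 1.1
eef_pos: [0.4251, -0.174, 0.2813]
tool_rot: [0.0, 1.0, 0.017, 0.0]
contact_force: [1.7, -0.7, 0.6]
gripper_width: 1.0
```

Call:
{"api": "move_arm", "payload": {"increments": "1 14 60 0 0 0 -0.01; 1 14 60 0 0 0 -0.01; 1 14 60 0 0 0 -0.01; 1 14 60 0 0 0 -0.01; 1 30 55 0 0 0 -0.01; 1 30 55 0 0 0 -0.01; 1 30 55 -10 0 0 -0.01; 0.7 30 45 -30 0 0 0"}}

```text
t: 2.1
eef_pos: [0.6019, 0.2759, 0.2423]
tool_rot: [-0.001, 1.0, -0.017, 0.001]
contact_force: [0.8, -0.9, 0.8]
gripper_width: 0.819
```

Call:
{"api": "move_arm", "payload": {"increments": "0.7 9 40 -20 0 0 0; 0.7 0 0 -50 0 0 0; 0.7 0 0 -40 0 0 0; 0.7 0 0 0 0 0 0; 0.7 0 0 0 0 0 0; 0.7 0 0 0 0 0 0; 0.7 0 0 0 0 0 0; 0.7 0 0 0 0 0 0"}}

```text
t: 3.1
eef_pos: [0.6097, 0.3131, 0.1324]
tool_rot: [-0.0, 1.0, -0.017, 0.001]
contact_force: [0.1, 0.1, 0.3]
gripper_width: 0.7
```

```bash
cat > w.py <<'E'
from h import *
import sys
def shot(name):
    o=bot.get_obs(); p,d=vision.read_camera("wrist"); cv2.imwrite("pics/%s.png"%name,p[:,:,::-1]); np.savez("pics/%s.npz"%name,p=p,d=d,pos=o["eef_pos"],rot=o["tool_rot"]); print(np.round(o["t"],2),np.round(o["eef_pos"],4),np.round(o["tool_rot"],4))
def load(name):
    a=np.load("pics/%s.npz"%name); return a["p"],a["d"],cam("wrist",dict(tool_rot=a["rot"],eef_pos=a["pos"]))
if __name__=="__main__": shot(sys.argv[1])
E
python3 w.py w1
```

```text
3.1 [0.6097 0.3131 0.1324] [-3.000e-04  9.999e-01 -1.720e-02  6.000e-04]
```

View pics/w1.png

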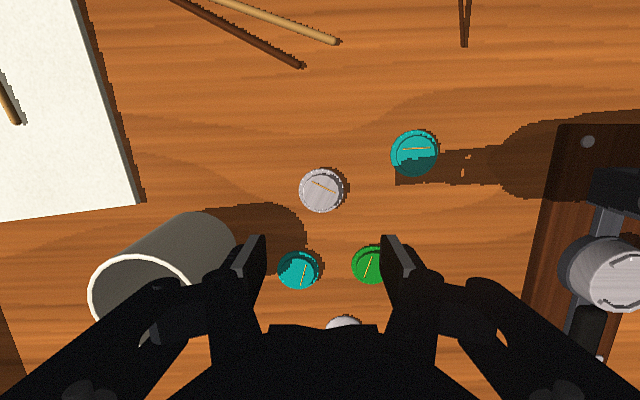

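The badge is at about (322,190), clearly stepped with a gold pin. Its neighbours are turquoise at (414,153) and (298,270), and green at (371,265). Next I'll measure it.

```bash
python3 - <<'E'
from w import *
p,d,C=load("w1")
hsv=cv2.cvtColor(p,cv2.COLOR_RGB2HSV)
m=((hsv[...,1]<70)&(hsv[...,2]>80)).astype(np.uint8); m[:,:290]=0;m[:,355:]=0;m[:160]=0;m[225:]=0
m=cv2.morphologyEx(m,cv2.MORPH_CLOSE,np.ones((7,7)))
n,l,s,c=cv2.connectedComponentsWithStats(m); i=1+s[1:,4].argmax(); print(s[i],c[i])
cs,_=cv2.findContours((l==i).astype(np.uint8),0,2); k=max(cs,key=len)[:,0]
for z in (.004,.0065):
  X=np.array([ray(C,q,z)[:2] for q in k]).astype(np.float32); print(z,cv2.minEnclosingCircle(X),cv2.fitEllipse(X))
P=cloud(C,d)
M=(l==i); q=P[M]; t=q[q[:,2]>.0105]; print("top",len(t),t.mean(0),t.min(0),t.max(0),cv2.minEnclosingCircle(t[:,:2].astype(np.float32)))
z=np.median(P[120:140,300:340,2]); print("table z",z)
# turq at upper right
m=((hsv[...,0]>80)&(hsv[...,0]<100)&(hsv[...,1]>120)).astype(np.uint8)
n,l,s,c=cv2.connectedComponentsWithStats(m)
for i in range(1,n):
  if s[i,4]>200: print(c[i],ray(C,c[i],.009))
E
```

```text
[ 299  168   44   45 1548] [320.61434109 190.06330749]
0.004 ((0.6084305047988892, 0.31526046991348267), 0.022328250110149384) ((0.6083810925483704, 0.31521299481391907), (0.042952630668878555, 0.04354322329163551), 80.35091400146484)
0.0065 ((0.6090655326843262, 0.31522026658058167), 0.022123025730252266) ((0.6090165376663208, 0.31517326831817627), (0.04255598410964012, 0.04314113408327103), 80.35086059570312)
top 1017 [0.60968362 0.31527853 0.01433272] [0.59206754 0.29859234 0.01066496] [0.67719918 0.33205085 0.27472734] ((0.6347180008888245, 0.31509771943092346), 0.04278673231601715)
table z -0.0002778597910647329
[413.51439069 152.90691978] [0.64252967 0.22807315 0.009     ]
[297.38139145 269.43168483] [0.52612822 0.34230162 0.009     ]
```

Call:
{"api": "move_arm", "payload": {"increments": "0.7 -1 2 -45 0 0 0; 0.7 0 0 -45 0 0 0; 0.7 0 0 -30 0 0 0; 0.7 0 0 -10 0 0 0; 0.7 0 0 0 0 0 0; 0.7 0 0 0 0 0 0; 0.7 0 0 0 0 0 0; 0.7 0 0 0 0 0 0"}}

```text
t: 4.15
eef_pos: [0.6088, 0.3152, 0.0023]
tool_rot: [-0.0, 1.0, -0.017, 0.001]
contact_force: [-0.2, -0.0, 0.0]
gripper_width: 0.702
```

Call:
{"api": "move_arm", "payload": {"increments": "0.7 0 0 -1.5 0 0 0; 0.3 0 0 0 0 0 0; 0.3 0 0 0 0 0 0; 0.3 0 0 0 0 0 0; 0.3 0 0 0 0 0 0; 0.3 0 0 0 0 0 0; 0.3 0 0 0 0 0 0; 0.3 0 0 0 0 0 0", "newtons": 35}}

```text
t: 5.15
eef_pos: [0.6084, 0.3147, 0.0001]
tool_rot: [0.0, 1.0, -0.017, -0.0]
contact_force: [-2.1, -2.4, 4.8]
gripper_width: 0.475
```

```bash
python3 w.py w2
```

```text
5.15 [6.084e-01 3.147e-01 1.000e-04] [ 3.000e-04  9.999e-01 -1.720e-02 -0.000e+00]
```

View pics/w2.png

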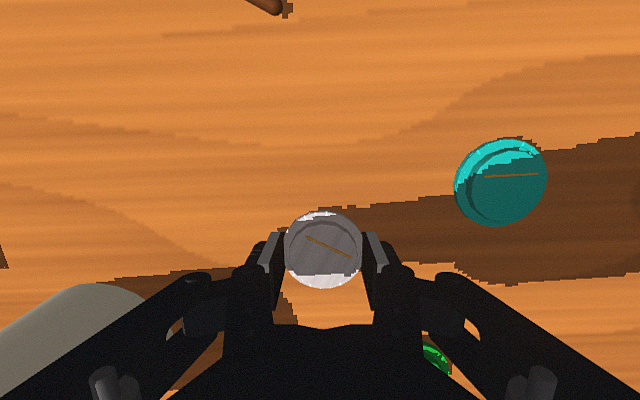

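Call:
{"api": "move_arm", "payload": {"increments": "0.3 0 0 30 0 0 0; 0.3 0 0 60 0 0 0; 0.3 -20 -10 60 0 0 0; 0.3 -60 -15 10 0 0 0; 0.3 0 -60 0 0 0 0; 0.3 0 -60 0 0 0 0; 0.3 0 -60 0 0 0 0; 0.3 0 -50 0 0 0 0"}}

```text
t: 6.2
eef_pos: [0.5289, 0.0579, 0.1583]
tool_rot: [0.0, 1.0, -0.018, 0.0]
contact_force: [1.2, -0.8, -1.2]
gripper_width: 0.468
```

Call:
{"api": "move_arm", "payload": {"increments": "0.3 0 -9 0 0 0 0; 0.3 0 0 0 0 0 0; 0.3 0 0 0 0 0 0; 0.3 0 0 0 0 0 0; 0.3 0 0 0 0 0 0; 0.3 0 0 0 0 0 0; 0.3 0 0 0 0 0 0; 0.3 0 0 0 0 0 0"}}

```text
t: 7.2
eef_pos: [0.529, 0.0513, 0.1585]
tool_rot: [0.0, 1.0, -0.017, 0.0]
contact_force: [-0.0, 0.6, -1.6]
gripper_width: 0.473
```

```bash
python3 w.py w3
```

```text
7.2 [0.529  0.0513 0.1585] [ 0.      0.9999 -0.0171  0.    ]
```

View pics/w3.png

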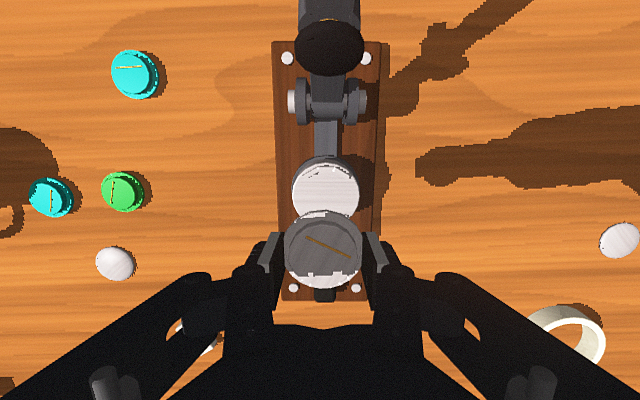

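The held badge is level at (323,250), between the pads. The die is partly visible behind it at (325,190). Next I'll crop and fit it.

```bash
python3 - <<'E'
from w import *
p,d,C=load("w3")
cv2.imwrite("pics/w3c.png",cv2.resize(p[140:300,255:395,::-1],None,fx=5,fy=3.75*1,interpolation=cv2.INTER_CUBIC)[:600])
P=cloud(C,d)
R=np.zeros(d.shape,bool);R[140:225,280:370]=1
for lo,hi in ((.048,.0545),(.0545,.06)):
    m=R&(P[...,2]>lo)&(P[...,2]<hi); q=P[m]; print(m.sum(),q.min(0),q.max(0), np.percentile(q[:,1],[1,99]).mean())
hsv=cv2.cvtColor(p,cv2.COLOR_RGB2HSV); m=((hsv[...,1]<60)&(hsv[...,2]>130)&R).astype(np.uint8); m[208:]=0
cs,_=cv2.findContours(m,0,2); k=max(cs,key=len)[:,0]; k=k[(k[:,1]<206)]
from scipy.optimize import least_squares
for r,z in ((.031,.052),(.0275,.056)):
    X=np.array([ray(C,q,z)[:2] for q in k]); 
    f=lambda a:np.hypot(X[:,0]-a[0],X[:,1]-a[1])-r
    s=least_squares(f,[.53,.05],loss="soft_l1",f_scale=.0005); print(r,s.x,np.abs(f(s.x)).mean())
    f=lambda a:np.hypot(X[:,0]-a[0],X[:,1]-a[1])-a[2]
    s=least_squares(f,[.53,.05,r],loss="soft_l1",f_scale=.0005); print("free",s.x,np.abs(f(s.x)).mean())
# badge held: shell circle
b=((hsv[...,1]<50)&(hsv[...,2]>60)).astype(np.uint8)
E
```

```text
2649 [0.50574376 0.01830872 0.0480346 ] [0.55843055 0.07946535 0.05449901] 0.049098575558414126
235 [0.50835866 0.02868836 0.05451666] [0.55518474 0.06791809 0.05723843] 0.048291622796233016
0.031 [0.52688197 0.04967744] 0.0006928527076850737
free [0.52813992 0.04946165 0.02998327] 0.0005438275011212975
0.0275 [0.5316357  0.04976726] 0.001043553852728277
free [0.52924067 0.04945759 0.029501  ] 0.0005351798020620021
```

View pics/w3c.png

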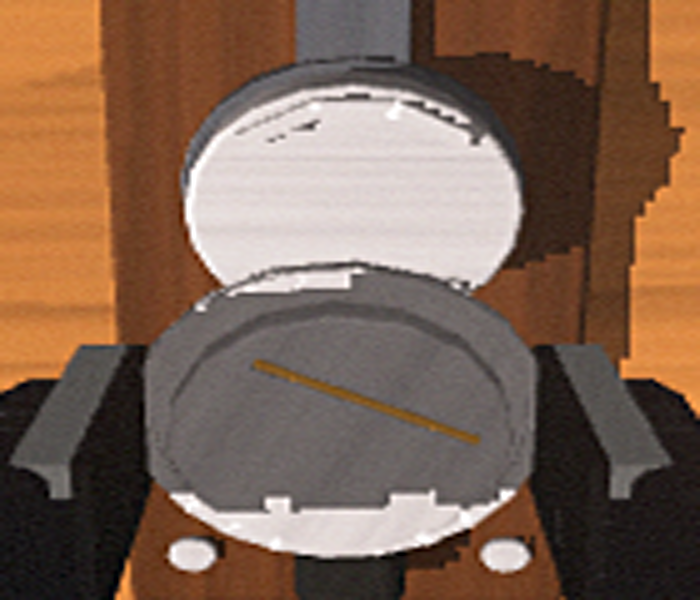

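Call:
{"api": "move_arm", "payload": {"increments": "0.3 -50 -2 0 0 0 0; 0.3 0 0 0 0 0 0; 0.3 0 0 0 0 0 0; 0.3 0 0 0 0 0 0; 0.3 0 0 0 0 0 0; 0.3 0 0 0 0 0 0; 0.3 0 0 0 0 0 0; 0.3 0 0 0 0 0 0"}}

```text
t: 8.25
eef_pos: [0.479, 0.0493, 0.1585]
tool_rot: [-0.0, 1.0, -0.017, -0.0]
contact_force: [0.2, 0.2, -0.7]
gripper_width: 0.472
```

```bash
python3 w.py w4; python3 - <<'E'
from w import *
p,d,C=load("w4")
c=proj(C,(.529,.0492,.052)).astype(int);print(c)
y0,x0=max(c[1]-60,0),c[0]-70
cv2.imwrite("pics/w4c.png",cv2.resize(p[y0:y0+120,x0:x0+140,::-1],None,fx=5,fy=5,interpolation=cv2.INTER_CUBIC)); print(x0,y0)
E
```

```text
8.25 [0.479  0.0493 0.1585] [-0.      0.9999 -0.0171 -0.    ]
[320 138]
250 78
```

View pics/w4c.png

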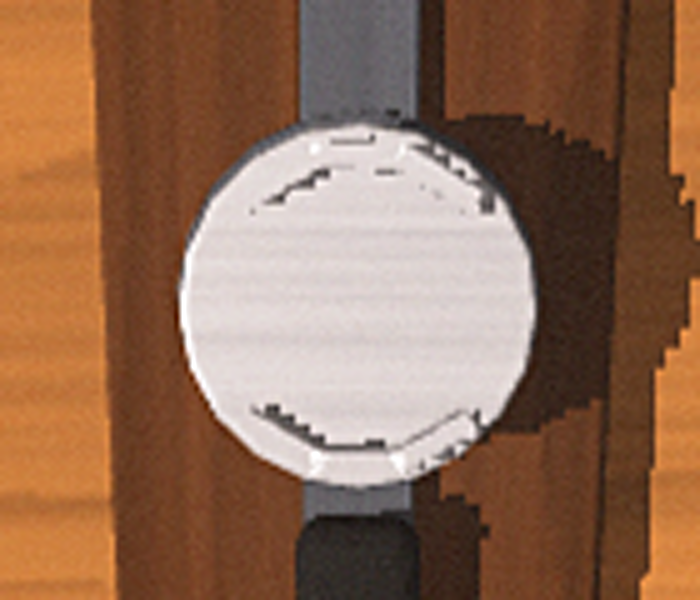

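```bash
python3 - <<'E'
from w import *
from scipy.optimize import least_squares
p,d,C=load("w4")
hsv=cv2.cvtColor(p,cv2.COLOR_RGB2HSV); m=((hsv[...,1]<45)&(hsv[...,2]>150)).astype(np.uint8)
r=np.zeros_like(m); r[90:180,275:370]=1; m*=r
m=cv2.morphologyEx(m,cv2.MORPH_CLOSE,np.ones((9,9)))
cs,_=cv2.findContours(m,0,1); k=max(cs,key=cv2.contourArea)[:,0]; print(cv2.boundingRect(k))
k=cv2.convexHull(k)[:,0]
for z in (.0515,.052):
    X=np.array([ray(C,q,z)[:2] for q in k])
    f=lambda a:np.hypot(X[:,0]-a[0],X[:,1]-a[1])-a[2]
    s=least_squares(f,[.53,.05,.031],loss="soft_l1",f_scale=.0005); print("die",s.x,np.abs(f(s.x)).mean())
# held badge: plate top z via depth
P=cloud(C,d); R=np.zeros(d.shape,bool);R[205:300,283:365]=1
q=P[R&(P[...,2]>.135)&(P[...,2]<.19)]; print(len(q)); 
zt=np.percentile(q[:,2],[2,25,50,75,90]); print(zt)
t=q[np.abs(q[:,2]-np.median(q[:,2]))<.0025]; print(t.mean(0),t.min(0),t.max(0))
# tilt fit
A=np.c_[t[:,:2]-t[:,:2].mean(0),np.ones(len(t))]; print(np.linalg.lstsq(A,t[:,2],rcond=None)[0])
tt=t[:,:2].astype(np.float32); print(cv2.minEnclosingCircle(tt))
o=bot.get_obs(); print(o["eef_pos"])
E
```

```text
(286, 103, 71, 72)
die [0.52782165 0.04911928 0.03023497] 8.498944459421823e-05
die [0.52785949 0.04911542 0.03017432] 8.481946114213692e-05
5252
[0.16383609 0.16586407 0.17077623 0.17138025 0.1718378 ]
[0.48062239 0.04917865 0.17113038] [0.46198633 0.02857414 0.16828494] [0.49731375 0.07018734 0.17321093]
[-0.0056167  -0.00413175  0.17113038]
((0.4790835976600647, 0.0492948479950428), 0.023099832236766815)
[0.47897914 0.04929096 0.15847296]
```

View pics/w4.png

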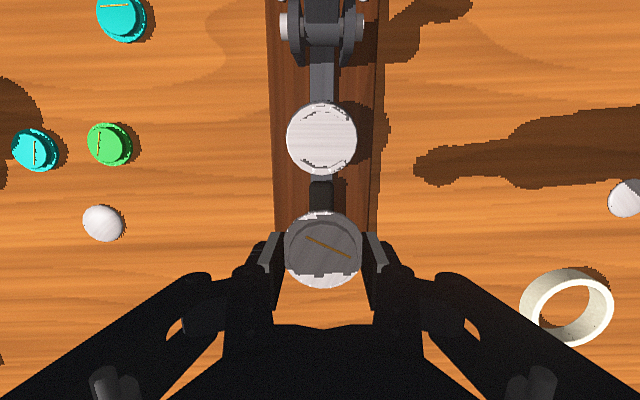

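Call:
{"api": "move_arm", "payload": {"increments": "0.3 30 0 0 0 0 0; 0.3 18.5 0 -20 0 0 0; 0.3 0 0 -40 0 0 0; 0.3 0 0 -30 0 0 0; 0.3 0 0 -8 0 0 0; 0.3 0 0 0 0 0 0; 0.3 0 0 0 0 0 0; 0.3 0 0 0 0 0 0"}}

```text
t: 9.3
eef_pos: [0.5283, 0.0494, 0.0616]
tool_rot: [-0.0, 1.0, -0.017, 0.001]
contact_force: [1.2, -0.5, -1.2]
gripper_width: 0.477
```

```bash
python3 w.py w5;  python3 - <<'E'
from w import *
p,d,C=load("w5")
cv2.imwrite("pics/w5c.png",cv2.resize(p[180:320,240:400,::-1],None,fx=5,fy=4,interpolation=cv2.INTER_CUBIC))
s,_=vision.read_camera("scene"); cv2.imwrite("pics/s5c.png",cv2.resize(s[150:290,250:410,::-1],None,fx=5,fy=4,interpolation=cv2.INTER_CUBIC))
E
```

```text
9.3 [0.5283 0.0494 0.0616] [-1.000e-04  9.999e-01 -1.720e-02  1.100e-03]
```

View pics/w5c.png

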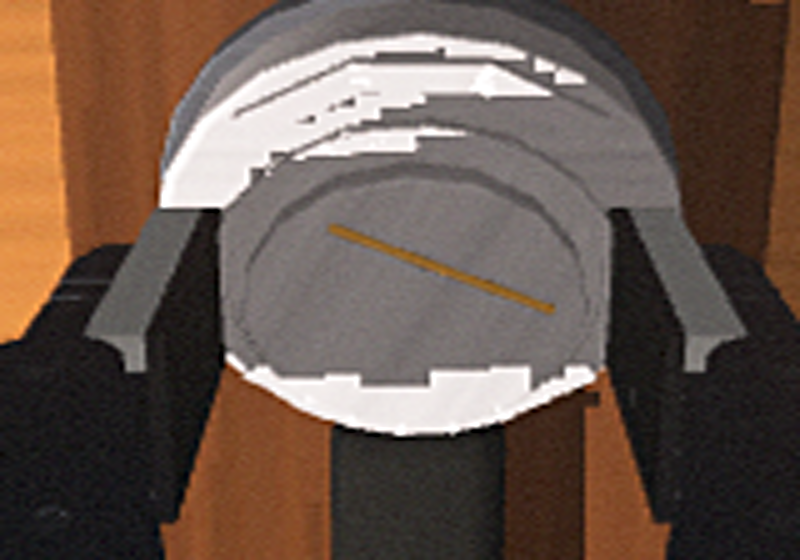

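View pics/s5c.png

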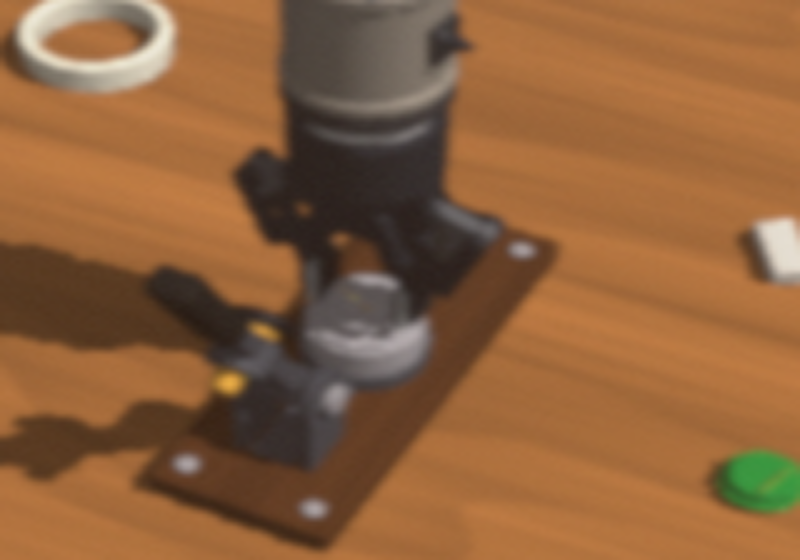

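```bash
python3 - <<'E'
from w import *
p,d,C=load("w5")
g=cv2.cvtColor(p,cv2.COLOR_RGB2GRAY)
print(g[180:245,323]); 
for v,z in ((188.5,.052),(195,.056),(203,.056),(211,.068),(222,.0745)): print(v,ray(C,(323,v),z).round(4))
P=cloud(C,d)
for v in range(186,280,4): print(v,P[v,323].round(4))
for X in ((.5279+.031,.0491,.052),(.5279+.0275,.0491,.056),(.5279+.0235,.0491,.056)): print(proj(C,X))
E
```

```text
[ 86  90  93  97  89  85  90  84 167 251 238 241 230  93  92 105 205 243
 237 236 237 236 237 239 244 234  93 118 118 111  90 110 198 241 118 153
 190 131 115 117 107  83  92  95 109 124 122 125 123 124 121 119 123 119
 120 114 120 121 123 119 121 121 113  97 105]
188.5 [0.5583 0.0483 0.052 ]
195 [0.5557 0.0484 0.056 ]
203 [0.5512 0.0485 0.056 ]
211 [0.5506 0.0486 0.068 ]
222 [0.5472 0.0487 0.0745]
186 [0.5584 0.0483 0.0469]
190 [0.5572 0.0483 0.0513]
194 [0.5548 0.0484 0.0506]
198 [0.5537 0.0484 0.0549]
202 [0.5516 0.0485 0.0556]
206 [0.5481 0.0486 0.0517]
210 [0.5507 0.0486 0.0666]
214 [0.5495 0.0486 0.0695]
218 [0.5468 0.0487 0.0677]
222 [0.5463 0.0487 0.072 ]
226 [0.5452 0.0487 0.0747]
230 [0.5428 0.0488 0.074 ]
234 [0.5413 0.0489 0.0752]
238 [0.5393 0.0489 0.0755]
242 [0.5366 0.049  0.0741]
246 [0.5353 0.0491 0.0759]
250 [0.5326 0.0492 0.0747]
254 [0.5305 0.0492 0.0749]
258 [0.5282 0.0493 0.0747]
262 [0.5255 0.0494 0.0737]
266 [0.5243 0.0495 0.0756]
270 [0.5214 0.0496 0.0745]
274 [0.5188 0.0496 0.0738]
278 [0.517  0.0497 0.0747]
[321.44749233 187.39561712]
[321.65006826 195.49571003]
[321.91041752 202.6403652 ]
```

Call:
{"api": "move_arm", "payload": {"increments": "0.3 -0.8 0 0 0 0 0; 0.3 0 0 -3 0 0 0; 0.3 0 0 -3 0 0 0; 0.3 0 0 -2.5 0 0 0; 0.3 0 0 0 0 0 0; 0.3 0 0 0 0 0 0; 0.3 0 0 0 0 0 0; 0.3 0 0 0 0 0 0"}}

```text
t: 10.4
eef_pos: [0.5266, 0.0493, 0.0521]
tool_rot: [0.0, 1.0, -0.017, -0.0]
contact_force: [-2.4, 1.0, 6.0]
gripper_width: 0.475
```

Call:
{"api": "move_arm", "payload": {"increments": "0.3 0.6 0 0 0 0 0; 0.55 0 0 0 0 0 0; 0.7 0 0 0 0 0 0; 0.7 0 0 5 0 0 0; 0.7 0 0 20 0 0 0; 0.7 0 0 50 0 0 0; 0.7 0 0 50 0 0 0; 0.7 0 0 0 0 0 0"}}

```text
t: 11.4
eef_pos: [0.5301, 0.05, 0.1813]
tool_rot: [-0.001, 1.0, -0.017, 0.004]
contact_force: [0.2, -0.1, -0.6]
gripper_width: 0.699
```

```bash
python3 w.py w6;  python3 - <<'E'
from w import *
p,d,C=load("w6")
c=proj(C,(.528,.049,.06)).astype(int);print(c)
y0,x0=c[1]-55,c[0]-70
cv2.imwrite("pics/w6c.png",cv2.resize(p[y0:y0+110,x0:x0+140,::-1],None,fx=5,fy=5,interpolation=cv2.INTER_CUBIC))
s,_=vision.read_camera("scene"); cv2.imwrite("pics/s6c.png",cv2.resize(s[150:290,250:410,::-1],None,fx=5,fy=4,interpolation=cv2.INTER_CUBIC))
P=cloud(C,d); R=np.zeros(d.shape,bool);R[y0:y0+110,x0:x0+140]=1
t=P[R&(P[...,2]>.062)&(P[...,2]<.07)]; print(t.mean(0),t.min(0),t.max(0),len(t),np.median(t[:,2])); A=np.c_[t[:,:2]-t[:,:2].mean(0),np.ones(len(t))]; print(np.linalg.lstsq(A,t[:,2],rcond=None)[0])
E
```

```text
11.4 [0.5301 0.05   0.1813] [-5.000e-04  9.998e-01 -1.720e-02  4.200e-03]
[323 193]
[0.5280427  0.04951464 0.06497365] [0.51024542 0.03290912 0.06249507] [0.54499418 0.06616417 0.06722783] 1030 0.06500673117356626
[ 0.00014974 -0.00250572  0.06497365]
```

View pics/w6c.png

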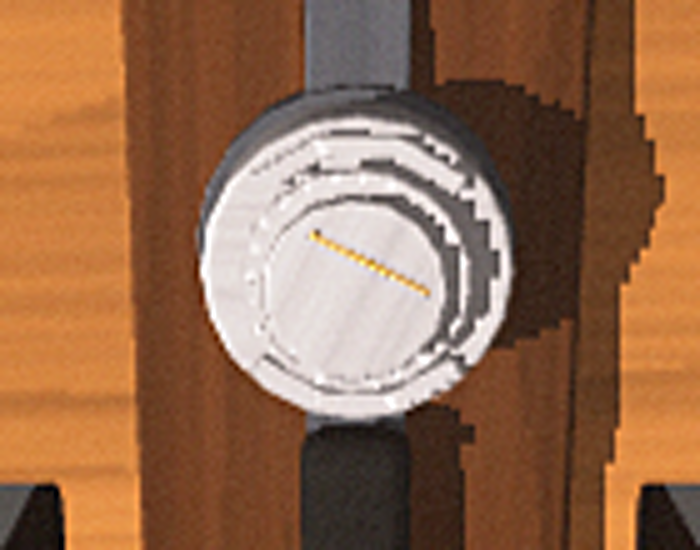

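View pics/s6c.png

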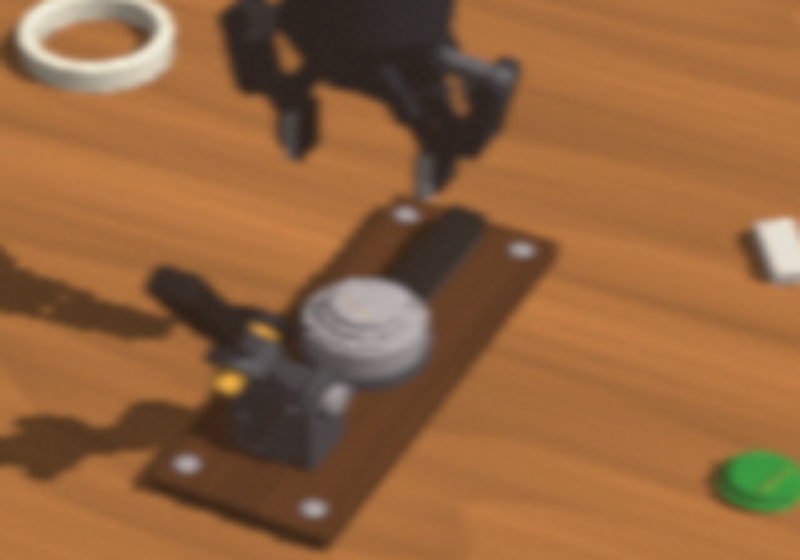

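The badge sits level in the nest: plate top at z = 65.0 mm against 65.5 expected, centre (0.528,0.0495) against nest (0.528,0.049). Next comes the handle. The hinge works out at (0.6076,0.046,0.075) and the angle at about 2.02, so the grip is at about (0.681,0.0434,0.228).

Call:
{"api": "move_arm", "payload": {"increments": "1 0 -3 14 0 0 0; 1 0 -3.5 14 0 0 0; 1 40 0 0 0 0 0; 1 40 0 0 0 0 0; 1 25 0 0 0 0 0; 1 0 0 0 0 0 0; 1 0 0 0 0 0 0; 1 0 0 0 0 0 0"}}

```text
t: 12.5
eef_pos: [0.6313, 0.0427, 0.2052]
tool_rot: [0.0, 1.0, -0.017, -0.0]
contact_force: [0.6, -0.3, -0.2]
gripper_width: 1.002
```

```bash
python3 w.py w7;  python3 - <<'E'
from h import *
s,_=vision.read_camera("scene"); cv2.imwrite("pics/s7c.png",cv2.resize(s[110:290,230:410,::-1],None,fx=4,fy=3.3,interpolation=cv2.INTER_CUBIC))
E
```

```text
12.5 [0.6313 0.0427 0.2052] [ 2.000e-04  9.999e-01 -1.690e-02 -2.000e-04]
```

View pics/w7.png

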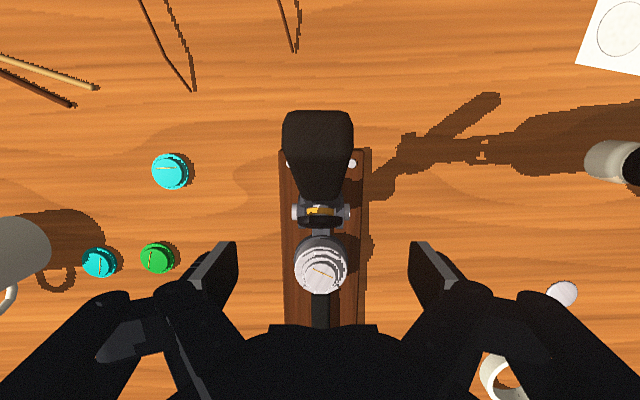

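View pics/s7c.png

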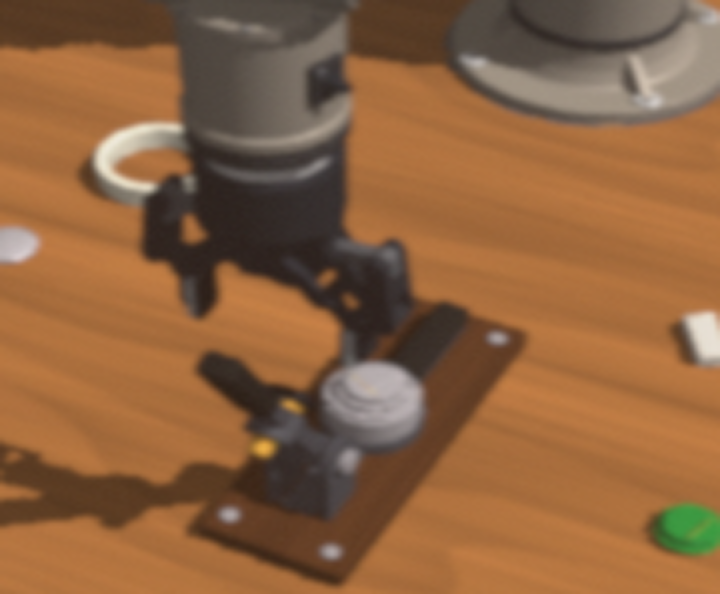

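The handle is at (318,150) in the wrist view, its end at v≈110. It lies centred between the open fingers (u 238 to 410). Next I'll fix its angle from depth.

```bash
python3 - <<'E'
from w import *
p,d,C=load("w7"); P=cloud(C,d)
R=np.zeros(d.shape,bool);R[105:205,275:365]=1
n=np.array([.5277,.0491]);ex=np.array([np.cos(-.037),np.sin(-.037)]);ey=np.array([-ex[1],ex[0]])
Q=P[R&(P[...,2]>.1)]; 
x=(Q[:,:2]-n)@ex-.08; y=(Q[:,:2]-n)@ey; z=Q[:,2]-.075
s=(np.abs(y)<.009)&(z>.11)
for a in np.arange(.10,.19,.01):
    k=(z>=a)&(z<a+.01)&(np.abs(y)<.02)
    if k.sum(): print(round(a,2),k.sum(),np.median(x[k]).round(4),y[k].min().round(4),y[k].max().round(4), y[k].mean().round(4))
f=np.polyfit(z[s],x[s],1); print(f, "theta",np.pi/2+np.arctan(f[0]), "perp off",f[1]*np.cos(np.arctan(f[0])))
k=(np.abs(y)<.008)&(z>.09); rr=np.hypot(x[k],z[k]); print("max r",np.percentile(rr,[50,98,100]))
E
```

```text
0.1 1 0.0484 -0.0119 -0.0119 -0.0119
0.11 113 0.0464 -0.0121 0.0103 -0.0008
0.12 149 0.0516 -0.0117 0.0102 -0.0004
0.13 191 0.0563 -0.0121 0.0103 -0.0006
0.14 238 0.0613 -0.0121 0.0101 -0.0006
0.15 314 0.0662 -0.012 0.0103 -0.0007
0.16 408 0.0711 -0.0122 0.0104 -0.0007
0.17 2563 0.0877 -0.0123 0.0118 -0.0004
0.18 1400 0.0827 -0.0108 0.0105 -0.0003
[ 0.51739541 -0.00999236] theta 2.048263223900755 perp off -0.008874831976228074
max r [0.19835248 0.20071632 0.28744057]
```

Call:
{"api": "move_arm", "payload": {"increments": "1 30 0 2 0 0 0; 1 24.5 0 0 0 0 0; 0.6 0 0 0 0 0 0; 0.15 0 0 0 0 0 0; 0.15 0 0 0 0 0 0; 0.15 0 0 0 0 0 0; 0.15 0 0 0 0 0 0; 0.15 0 0 0 0 0 0", "newtons": 40}}

```text
t: 13.6
eef_pos: [0.6864, 0.0427, 0.2071]
tool_rot: [0.0, 1.0, -0.017, -0.0]
contact_force: [-2.2, -0.7, 2.6]
gripper_width: 0.274
```

```bash
cat > arc.py <<'E'
import numpy as np,sys
th=[float(a) for a in sys.argv[1:]]
p=lambda t:np.array([-170*np.cos(t),170*np.sin(t)])
for a,b in zip(th,th[1:]):
    d=p(b)-p(a); print(b.__round__(3),"x %.1f y %.1f z %.1f"%(d[0],-.037*d[0],d[1]))
E
python3 arc.py $(python3 -c "
import numpy as np
print(*np.round(np.r_[np.linspace(2.048,1.568,9),np.linspace(1.568,.608,9)[1:],np.linspace(.608,.208,9)[1:]],3))")
```

```text
1.988 x -9.2 y 0.3 z 4.4
1.928 x -9.4 y 0.3 z 3.9
1.868 x -9.7 y 0.4 z 3.3
1.808 x -9.8 y 0.4 z 2.7
1.748 x -10.0 y 0.4 z 2.1
1.688 x -10.1 y 0.4 z 1.5
1.628 x -10.2 y 0.4 z 0.9
1.568 x -10.2 y 0.4 z 0.3
1.448 x -20.3 y 0.8 z -1.3
1.328 x -20.0 y 0.7 z -3.7
1.208 x -19.5 y 0.7 z -6.1
1.088 x -18.6 y 0.7 z -8.4
0.968 x -17.5 y 0.6 z -10.5
0.848 x -16.1 y 0.6 z -12.5
0.728 x -14.5 y 0.5 z -14.4
0.608 x -12.6 y 0.5 z -16.0
0.558 x -4.7 y 0.2 z -7.1
0.508 x -4.3 y 0.2 z -7.3
0.458 x -3.9 y 0.1 z -7.5
0.408 x -3.6 y 0.1 z -7.7
0.358 x -3.2 y 0.1 z -7.9
0.308 x -2.8 y 0.1 z -8.0
0.258 x -2.4 y 0.1 z -8.2
0.208 x -2.0 y 0.1 z -8.3
```

Call:
{"api": "move_arm", "payload": {"increments": "0.15 -9.2 0.3 4.4 0 0 0; 0.15 -9.4 0.3 3.9 0 0 0; 0.15 -9.7 0.4 3.3 0 0 0; 0.15 -9.8 0.4 2.7 0 0 0; 0.15 -10 0.4 2.1 0 0 0; 0.15 -10.1 0.4 1.5 0 0 0; 0.15 -10.2 0.4 0.9 0 0 0; 0.15 -10.2 0.4 0.3 0 0 0"}}

```text
t: 14.6
eef_pos: [0.6079, 0.0458, 0.2266]
tool_rot: [0.0, 1.0, -0.017, 0.001]
contact_force: [4.8, 0.1, -2.6]
gripper_width: 0.274
```

Call:
{"api": "move_arm", "payload": {"increments": "0.15 -20.3 0.8 -1.3 0 0 0; 0.15 -20 0.7 -3.7 0 0 0; 0.15 -19.5 0.7 -6.1 0 0 0; 0.15 -18.6 0.7 -8.4 0 0 0; 0.15 -17.5 0.6 -10.5 0 0 0; 0.15 -16.1 0.6 -12.5 0 0 0; 0.15 -14.5 0.5 -14.4 0 0 0; 0.15 -12.6 0.5 -16 0 0 0"}}

```text
t: 15.6
eef_pos: [0.468, 0.0511, 0.1539]
tool_rot: [0.0, 1.0, -0.017, 0.0]
contact_force: [1.9, 0.5, 2.9]
gripper_width: 0.273
```

Call:
{"api": "move_arm", "payload": {"increments": "0.15 -4.7 0.2 -7.1 0 0 0; 0.15 -4.3 0.2 -7.3 0 0 0; 0.15 -3.9 0.1 -7.5 0 0 0; 0.15 -3.6 0.1 -7.7 0 0 0; 0.15 -3.2 0.1 -7.9 0 0 0; 0.15 -2.8 0.1 -8 0 0 0; 0.15 -2.4 0.1 -8.2 0 0 0; 0.15 0 0 0 0 0 0"}}

```text
t: 16.6
eef_pos: [0.4427, 0.052, 0.0989]
tool_rot: [0.0, 1.0, -0.017, -0.001]
contact_force: [-3.3, 3.9, -0.3]
gripper_width: 0.277
```

```bash
python3 w.py w8;  python3 - <<'E'
from h import *
s,_=vision.read_camera("scene"); cv2.imwrite("pics/s8c.png",cv2.resize(s[110:290,230:410,::-1],None,fx=4,fy=3.3,interpolation=cv2.INTER_CUBIC))
o=bot.get_obs();print(np.round(o["contact_force"],2))
E
```

```text
16.6 [0.4427 0.052  0.0989] [ 1.000e-04  9.999e-01 -1.680e-02 -1.500e-03]
[-4.65  4.23 -0.73]
```

View pics/w8.png

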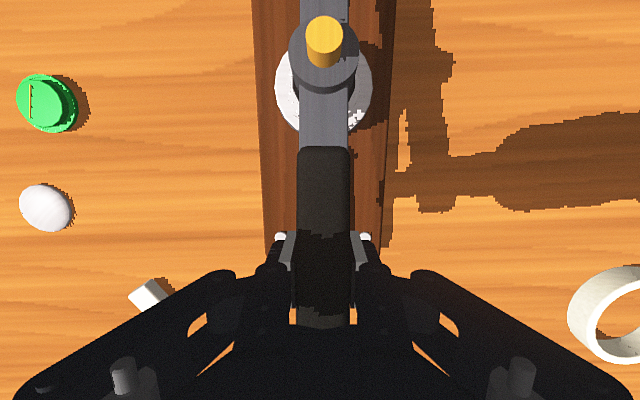

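View pics/s8c.png

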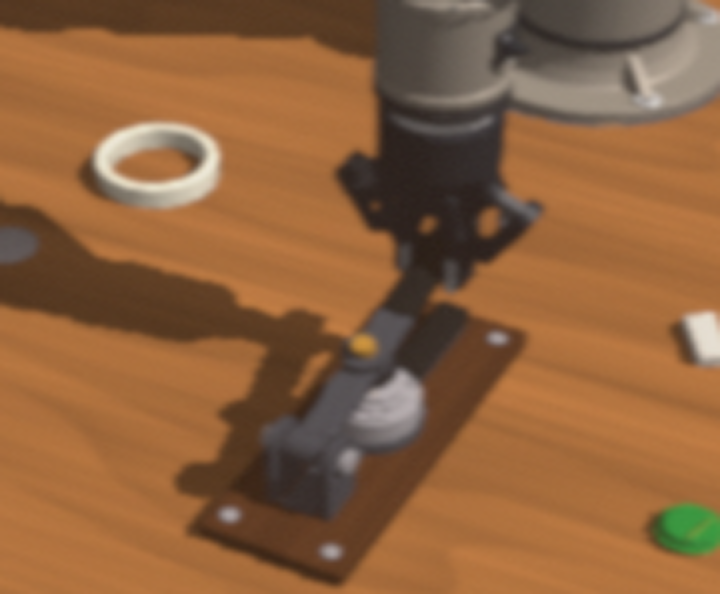

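Wrist (322,80) and scene (350,350) show the handle led down to about 0.25 rad above the badge. Next I'll feel for contact.

Call:
{"api": "move_arm", "payload": {"increments": "0.15 -0.4 0.2 -1.5 0 0 0; 0.15 -0.4 0.2 -1.5 0 0 0; 0.15 -0.3 0 -1.5 0 0 0; 0.15 -0.3 0 -1.5 0 0 0; 0.15 -0.3 0 -1.5 0 0 0; 0.15 -0.2 0 -1 0 0 0; 0.15 0 0 0 0 0 0; 0.15 0 0 0 0 0 0", "newtons": 60}}

```text
t: 17.7
eef_pos: [0.4409, 0.0521, 0.091]
tool_rot: [0.0, 1.0, -0.017, -0.001]
contact_force: [-7.6, 2.6, 4.2]
gripper_width: 0.273
```

Call:
{"api": "move_arm", "payload": {"increments": "0.15 -0.5 0.2 -0.5 0 0 0; 0.15 -0.5 0 -0.5 0 0 0; 0.15 -0.3 0 -0.5 0 0 0; 0.15 -0.2 0 -0.5 0 0 0; 0.15 -0.1 0 -0.5 0 0 0; 0.15 -0.1 0 -0.5 0 0 0; 0.15 0 0 0 0 0 0; 0.15 0 0 0 0 0 0"}}

```text
t: 18.7
eef_pos: [0.4403, 0.0522, 0.088]
tool_rot: [0.0, 1.0, -0.017, -0.0]
contact_force: [-5.4, 1.0, 5.1]
gripper_width: 0.27
```

Call:
{"api": "move_arm", "payload": {"increments": "0.15 -0.3 0 -0.5 0 0 0; 0.15 -0.3 0 -0.5 0 0 0; 0.15 -0.3 0 -0.5 0 0 0; 0.15 -0.2 0 -0.5 0 0 0; 0.15 -0.1 0 -0.5 0 0 0; 0.15 -0.1 0 -0.5 0 0 0; 0.15 0 0 0 0 0 0; 0.15 0 0 0 0 0 0"}}

```text
t: 19.7
eef_pos: [0.4398, 0.0522, 0.0851]
tool_rot: [-0.0, 1.0, -0.017, 0.0]
contact_force: [-1.2, -1.2, 4.3]
gripper_width: 0.271
```

Call:
{"api": "move_arm", "payload": {"increments": "0.15 -0.1 0 -0.5 0 0 0; 0.15 -0.1 0 -0.5 0 0 0; 0.15 -0.1 0 -0.5 0 0 0; 0.15 -0.1 0 -0.5 0 0 0; 0.15 -0.1 0 -0.5 0 0 0; 0.15 -0.1 0 -0.5 0 0 0; 0.15 0 0 0 0 0 0; 0.15 0 0 0 0 0 0"}}

```text
t: 20.7
eef_pos: [0.4392, 0.0523, 0.0821]
tool_rot: [-0.0, 1.0, -0.017, 0.0]
contact_force: [3.8, -3.4, 1.7]
gripper_width: 0.275
```

Call:
{"api": "move_arm", "payload": {"increments": "0.15 0 -0.1 -0.5 0 0 0; 0.15 0 -0.1 -0.5 0 0 0; 0.15 0 0 -0.5 0 0 0; 0.15 0 0 -0.5 0 0 0; 0.15 0 0 -0.5 0 0 0; 0.15 0 0 -0.5 0 0 0; 0.15 0 0 0 0 0 0; 0.15 0 0 0 0 0 0"}}

```text
t: 21.7
eef_pos: [0.4386, 0.0523, 0.0789]
tool_rot: [-0.0, 1.0, -0.017, -0.0]
contact_force: [3.1, -1.2, 3.0]
gripper_width: 0.275
```

Call:
{"api": "move_arm", "payload": {"increments": "0.15 0 0 -0.5 0 0 0; 0.15 0 0 -0.5 0 0 0; 0.15 0 0 -0.5 0 0 0; 0.15 0 0 -0.5 0 0 0; 0.15 0 0 0 0 0 0; 0.15 0 0 0 0 0 0; 0.15 0 0 0 0 0 0; 0.15 0 0 0 0 0 0"}}

```text
t: 22.7
eef_pos: [0.4383, 0.0523, 0.077]
tool_rot: [0.0, 1.0, -0.017, -0.0]
contact_force: [1.4, -1.2, 7.1]
gripper_width: 0.272
```

```bash
python3 w.py w9;  python3 - <<'E'
from w import *
s,_=vision.read_camera("scene"); cv2.imwrite("pics/s9c.png",cv2.resize(s[190:290,270:390,::-1],None,fx=6,fy=5.5,interpolation=cv2.INTER_CUBIC))
for nm in ("w8","w9"):
    p,d,C=load(nm); P=cloud(C,d)
    n=np.array([.5277,.0491]);ex=np.array([np.cos(-.037),np.sin(-.037)]);ey=np.array([-ex[1],ex[0]])
    x=(P[...,:2]-n)@ex-.08; y=(P[...,:2]-n)@ey; z=P[...,2]-.075
    k=(np.abs(y)<.007)&(x>-.150)&(x<-.118)&(z>-.01)&(d>0); f=np.polyfit(x[k],z[k],1); print(nm,k.sum(),f,"theta",-np.arctan(f[0]),"off",f[1]); xm=-.13; zz=np.polyval(f,xm); print("theta from height", np.arctan2(zz,-xm)-np.arcsin(.009/np.hypot(xm,zz)))
print(np.round(bot.get_obs()["contact_force"],1))
E
```

```text
22.7 [0.4383 0.0523 0.077 ] [ 1.000e-04  9.999e-01 -1.700e-02 -3.000e-04]
w8 2546 [-0.30179722  0.00819617] theta 0.2931048047379203 off 0.008196172967479721
theta from height 0.28475452889001096
w9 2583 [-0.16332079  0.00824961] theta 0.1618914742811352 off 0.008249612285470118
theta from height 0.15543961312732224
[ 0.5 -1.3  7.1]
```

View pics/s9c.png

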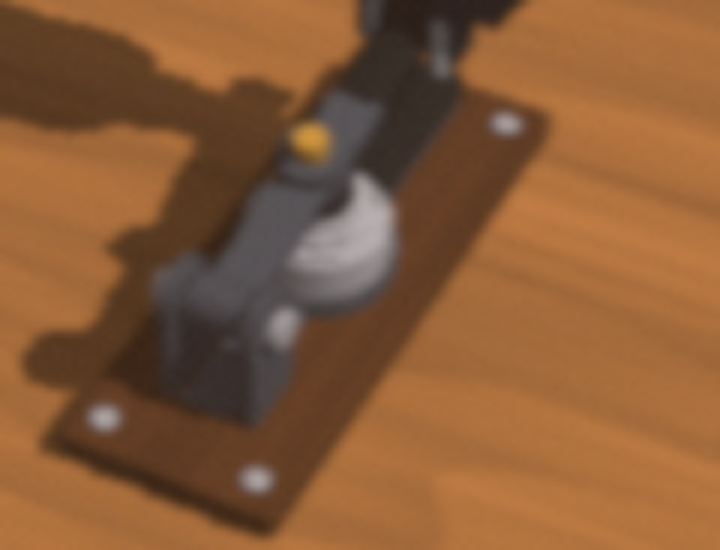

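Call:
{"api": "move_arm", "payload": {"increments": "0.15 0 0 -0.5 0 0 0; 0.15 0 0 -0.5 0 0 0; 0.15 0 0 -0.5 0 0 0; 0.15 0 0 -0.5 0 0 0; 0.15 0 0 0 0 0 0; 0.15 0 0 0 0 0 0; 0.15 0 0 0 0 0 0; 0.15 0 0 0 0 0 0"}}

```text
t: 23.8
eef_pos: [0.4381, 0.0523, 0.0753]
tool_rot: [0.0, 1.0, -0.017, -0.0]
contact_force: [-0.4, -1.1, 10.6]
gripper_width: 0.271
```

Call:
{"api": "move_arm", "payload": {"increments": "0.15 0 0 -0.4 0 0 0; 0.15 0 0 -0.4 0 0 0; 0.15 0 0 -0.4 0 0 0; 0.15 0 0 -0.4 0 0 0; 0.15 0 0 0 0 0 0; 0.15 0 0 0 0 0 0; 0.15 0 0 0 0 0 0; 0.15 0 0 0 0 0 0"}}

```text
t: 24.8
eef_pos: [0.438, 0.0523, 0.0739]
tool_rot: [0.0, 1.0, -0.017, -0.001]
contact_force: [-3.0, -1.3, 16.4]
gripper_width: 0.273
```

Call:
{"api": "move_arm", "payload": {"increments": "0.15 0 0 -0.4 0 0 0; 0.15 0 0 -0.4 0 0 0; 0.15 0 0 -0.4 0 0 0; 0.15 0 0 0 0 0 0; 0.15 0 0 0 0 0 0; 0.15 0 0 0 0 0 0; 0.15 0 0 0 0 0 0; 0.15 0 0 0 0 0 0"}}

```text
t: 25.8
eef_pos: [0.4379, 0.0523, 0.0729]
tool_rot: [0.0, 1.0, -0.017, -0.001]
contact_force: [-3.7, -1.2, 18.2]
gripper_width: 0.272
```

Call:
{"api": "move_arm", "payload": {"increments": "0.15 0 0 -0.4 0 0 0; 0.15 0 0 -0.4 0 0 0; 0.15 0 0 -0.4 0 0 0; 0.15 0 0 0 0 0 0; 0.15 0 0 0 0 0 0; 0.15 0 0 0 0 0 0; 0.15 0 0 0 0 0 0; 0.15 0 0 0 0 0 0"}}

```text
t: 26.8
eef_pos: [0.4377, 0.0523, 0.0716]
tool_rot: [0.0, 1.0, -0.017, -0.001]
contact_force: [-4.5, -1.6, 16.1]
gripper_width: 0.272
```

Call:
{"api": "move_arm", "payload": {"increments": "0.15 0 0 -0.4 0 0 0; 0.15 0 0 -0.4 0 0 0; 0.15 0 0 -0.4 0 0 0; 0.15 0 0 -0.3 0 0 0; 0.15 0 0 0 0 0 0; 0.15 0 0 0 0 0 0; 0.15 0 0 0 0 0 0; 0.15 0 0 0 0 0 0"}}

```text
t: 27.8
eef_pos: [0.4375, 0.0523, 0.0697]
tool_rot: [0.0, 1.0, -0.017, -0.001]
contact_force: [-2.2, -1.6, 12.1]
gripper_width: 0.271
```

Call:
{"api": "move_arm", "payload": {"increments": "0.15 0 0 -0.4 0 0 0; 0.15 0 0 -0.4 0 0 0; 0.15 0 0 -0.4 0 0 0; 0.15 0 0 0 0 0 0; 0.15 0 0 0 0 0 0; 0.15 0 0 0 0 0 0; 0.15 0 0 0 0 0 0; 0.15 0 0 0 0 0 0"}}

```text
t: 28.8
eef_pos: [0.4374, 0.0523, 0.0679]
tool_rot: [0.0, 1.0, -0.017, -0.001]
contact_force: [-5.0, 1.6, 4.1]
gripper_width: 0.269
```

Call:
{"api": "move_arm", "payload": {"increments": "0.15 0 0 -0.3 0 0 0; 0.15 0 0 -0.3 0 0 0; 0.15 0 0 0 0 0 0; 0.15 0 0 0 0 0 0; 0.15 0 0 0 0 0 0; 0.15 0 0 0 0 0 0; 0.15 0 0 0 0 0 0; 0.15 0 0 0 0 0 0"}}

```text
t: 29.8
eef_pos: [0.4374, 0.0522, 0.0673]
tool_rot: [0.0, 1.0, -0.017, -0.001]
contact_force: [-4.6, 2.1, 4.1]
gripper_width: 0.276
```

The force peaked at 18 N and fell to the hinge-only level of 4 N, so it has given. I'll swing the handle open now.

```bash
python3 arc.py $(python3 -c "
import numpy as np
print(*np.round(np.r_[np.linspace(.10,.50,9),np.linspace(.50,1.30,9)[1:],np.linspace(1.30,2.03,9)[1:]],3))")
```

```text
0.15 x 1.1 y -0.0 z 8.4
0.2 x 1.5 y -0.1 z 8.4
0.25 x 1.9 y -0.1 z 8.3
0.3 x 2.3 y -0.1 z 8.2
0.35 x 2.7 y -0.1 z 8.1
0.4 x 3.1 y -0.1 z 7.9
0.45 x 3.5 y -0.1 z 7.7
0.5 x 3.9 y -0.1 z 7.6
0.6 x 8.9 y -0.3 z 14.5
0.7 x 10.3 y -0.4 z 13.5
0.8 x 11.6 y -0.4 z 12.4
0.9 x 12.8 y -0.5 z 11.2
1.0 x 13.8 y -0.5 z 9.9
1.1 x 14.7 y -0.5 z 8.5
1.2 x 15.5 y -0.6 z 6.9
1.3 x 16.1 y -0.6 z 5.4
1.391 x 15.1 y -0.6 z 3.5
1.482 x 15.3 y -0.6 z 2.1
1.574 x 15.6 y -0.6 z 0.7
1.665 x 15.4 y -0.6 z -0.8
1.756 x 15.3 y -0.6 z -2.2
1.848 x 15.2 y -0.6 z -3.6
1.939 x 14.7 y -0.5 z -4.9
2.03 x 14.2 y -0.5 z -6.2
```

Call:
{"api": "move_arm", "payload": {"increments": "0.15 1.1 0 8.4 0 0 0; 0.15 1.5 -0.1 8.4 0 0 0; 0.15 1.9 -0.1 8.3 0 0 0; 0.15 2.3 -0.1 8.2 0 0 0; 0.15 2.7 -0.1 8.1 0 0 0; 0.15 3.1 -0.1 7.9 0 0 0; 0.15 3.5 -0.1 7.7 0 0 0; 0.15 3.9 -0.1 7.6 0 0 0"}}

```text
t: 30.8
eef_pos: [0.4572, 0.0515, 0.1323]
tool_rot: [0.0, 1.0, -0.017, -0.002]
contact_force: [-3.1, 3.3, -6.6]
gripper_width: 0.271
```

```bash
python3 w.py w10; python3 - <<'E'
from w import *
p,d,C=load("w10"); P=cloud(C,d)
cv2.imwrite("pics/w10v.png",p[:,:,::-1])
s,_=vision.read_camera("scene"); cv2.imwrite("pics/s10c.png",cv2.resize(s[180:290,270:390,::-1],None,fx=6,fy=5.4,interpolation=cv2.INTER_CUBIC))
E
```

```text
30.8 [0.4572 0.0515 0.1323] [ 2.000e-04  9.999e-01 -1.710e-02 -1.600e-03]
```

View pics/w10v.png

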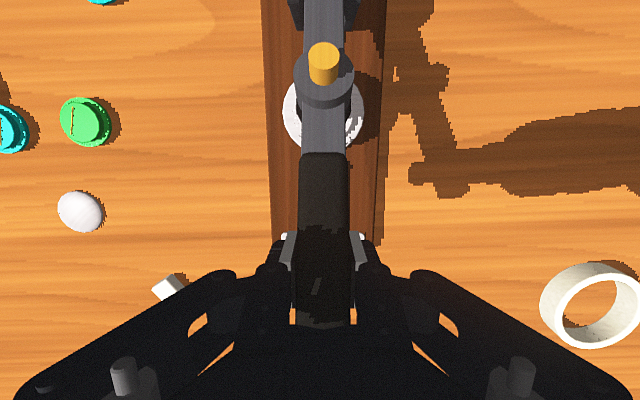

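View pics/s10c.png

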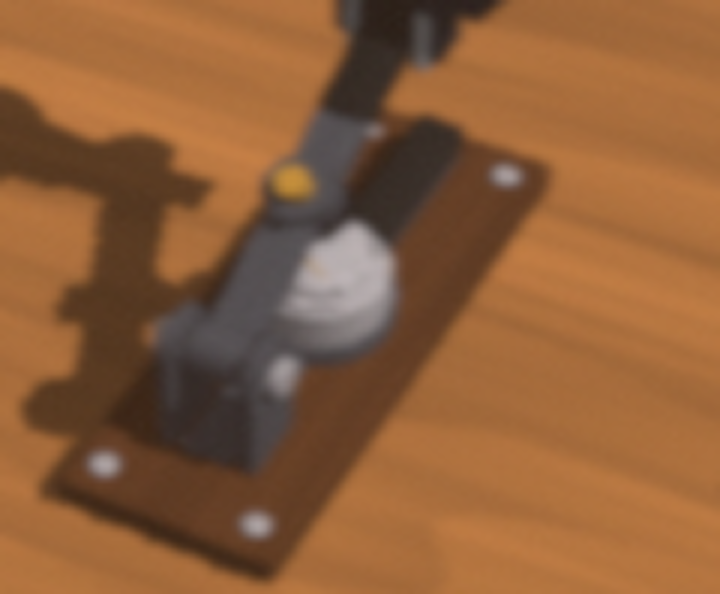

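The scene crop leaves open whether the plate is home. I'll open further so I can see it.

Call:
{"api": "move_arm", "payload": {"increments": "0.15 8.9 -0.3 14.5 0 0 0; 0.15 10.3 -0.4 13.5 0 0 0; 0.15 11.6 -0.4 12.4 0 0 0; 0.15 12.8 -0.5 11.2 0 0 0; 0.15 13.8 -0.5 9.9 0 0 0; 0.15 0 0 0 0 0 0; 0.15 0 0 0 0 0 0; 0.15 0 0 0 0 0 0"}}

```text
t: 31.9
eef_pos: [0.5162, 0.0493, 0.1951]
tool_rot: [0.0, 1.0, -0.017, 0.0]
contact_force: [-5.6, 0.3, 5.6]
gripper_width: 0.276
```

```bash
python3 - <<'E'
from w import *
s,d=vision.read_camera("scene"); cv2.imwrite("pics/s11c.png",cv2.resize(s[180:290,270:390,::-1],None,fx=6,fy=5.4,interpolation=cv2.INTER_CUBIC))
np.savez("pics/s11.npz",p=s,d=d)
P=cloud(cam("scene"),d)
for z in (.0595,.065): print(z,proj(cam("scene"),(.528,.0495,z)))
n=np.array([.528,.0492])
r=np.hypot(P[...,0]-n[0],P[...,1]-n[1]); m=(r<.015)&(P[...,2]>.045)&(P[...,2]<.075)
print(m.sum(),np.percentile(P[m][:,2],[5,25,50,75,95]))
b=np.load("pics/scene0.npz")
shell=(r>.0185)&(r<.021)&(P[...,2]>.045)&(P[...,2]<.07);print("rim",shell.sum(),np.percentile(P[shell][:,2],[5,50,95]))
t=(r>.06)&(r<.08)&(np.abs(P[...,2])<.03)
E
```

```text
0.0595 [322.83870467 226.91945843]
0.065 [322.84680507 225.4943712 ]
85 [0.05703353 0.05883823 0.05991464 0.06116443 0.06352176]
rim 43 [0.05073201 0.05837158 0.06152533]
```

View pics/s11c.png

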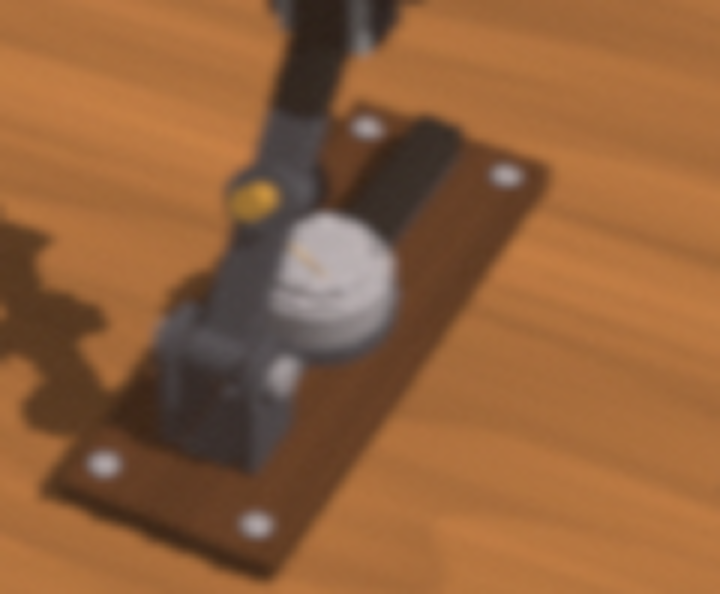

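The badge now looks flat and the plate top is at 59.9 mm, against 60 if home and 65.5 if proud. It is home, so I'll carry on opening.

Call:
{"api": "move_arm", "payload": {"increments": "0.15 14.7 -0.5 8.5 0 0 0; 0.15 15.5 -0.6 6.9 0 0 0; 0.15 16.1 -0.6 5.4 0 0 0; 0.15 15.1 -0.6 3.5 0 0 0; 0.15 15.3 -0.6 2.1 0 0 0; 0.15 15.6 -0.6 0.7 0 0 0; 0.15 15.4 -0.6 -0.8 0 0 0; 0.15 15.3 -0.6 -2.2 0 0 0"}}

```text
t: 32.95
eef_pos: [0.6386, 0.0446, 0.2183]
tool_rot: [0.0, 1.0, -0.017, -0.001]
contact_force: [-4.9, 2.2, 0.7]
gripper_width: 0.274
```

Call:
{"api": "move_arm", "payload": {"increments": "0.15 15.2 -0.6 -3.6 0 0 0; 0.15 14.7 -0.5 -4.9 0 0 0; 0.15 14.2 -0.5 -6.2 0 0 0; 0.15 0 0 0 0 0 0; 0.15 0 0 0 0 0 0; 0.15 0 0 0 0 0 0; 0.15 0 0 0 0 0 0; 0.15 0 0 0 0 0 0"}}

```text
t: 33.95
eef_pos: [0.6832, 0.0428, 0.2034]
tool_rot: [0.0, 1.0, -0.017, 0.0]
contact_force: [-1.2, 0.9, -1.7]
gripper_width: 0.271
```

```bash
python3 - <<'E'
from w import *
s,d=vision.read_camera("scene"); cv2.imwrite("pics/s12.png",s[:,:,::-1])
E
```

```text
(no output)
```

View pics/s12.png

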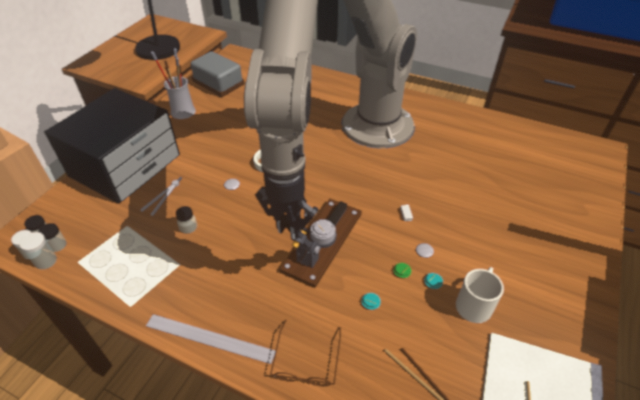

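Scene (295,225) shows the handle leaning away again. Now I'll release and lift straight off.

Call:
{"api": "move_arm", "payload": {"increments": "0.6 0 0 0 0 0 0; 1 0 0 0 0 0 0; 1 0 0 0 0 0 0; 1 0 0 0 0 0 0; 1 -10 0 20 0 0 0; 1 -40 0 40 0 0 0; 1 -50 0 40 0 0 0; 1 -40 0 20 0 0 0"}}

```text
t: 35.0
eef_pos: [0.5432, 0.0438, 0.326]
tool_rot: [0.0, 1.0, -0.017, 0.002]
contact_force: [0.5, 0.4, 0.8]
gripper_width: 0.998
```

Call:
{"api": "move_arm", "payload": {"increments": "1 -20 0 0 0 0 0; 1 0 0 0 0 0 0; 1 0 0 0 0 0 0; 1 0 0 0 0 0 0; 1 0 0 0 0 0 0; 1 0 0 0 0 0 0; 1 0 0 0 0 0 0; 1 0 0 0 0 0 0"}}

```text
t: 36.0
eef_pos: [0.5244, 0.0431, 0.3222]
tool_rot: [-0.0, 1.0, -0.017, -0.0]
contact_force: [0.4, -0.2, -0.3]
gripper_width: 1.0
```

```bash
python3 w.py w13; python3 - <<'E'
from w import *
p,d,C=load("w13"); P=cloud(C,d)
n=np.array([.5277,.0491]);ex=np.array([np.cos(-.037),np.sin(-.037)]);ey=np.array([-ex[1],ex[0]])
x=(P[...,:2]-n)@ex; y=(P[...,:2]-n)@ey; z=P[...,2]
m=(np.hypot(x,y)<.014)&(z>.04)&(z<.08); print("plate",m.sum(),np.percentile(z[m],[5,50,95]))
m=(np.hypot(x,y)<.021)&(np.hypot(x,y)>.0185)&(z>.04)&(z<.08); print("rim",m.sum(),np.percentile(z[m],[5,50,95]))
k=(np.abs(y)<.009)&(z>.18)&(z<.24)&(x>.09)&(x<.22)
if k.sum()>30:
    f=np.polyfit(z[k],x[k],1); print(k.sum(),"theta",np.pi/2+np.arctan(f[0]))
c=proj(C,(.528,.049,.06)).astype(int);print(c)
cv2.imwrite("pics/w13c.png",cv2.resize(p[max(c[1]-50,0):c[1]+50,c[0]-60:c[0]+60,::-1],None,fx=5,fy=5,interpolation=cv2.INTER_CUBIC))
s,_=vision.read_camera("scene"); cv2.imwrite("pics/s13.png",s[:,:,::-1])
E
```

```text
36.0 [0.5244 0.0431 0.3222] [-0.000e+00  9.999e-01 -1.710e-02 -1.000e-04]
plate 299 [0.05818596 0.05944564 0.0607363 ]
rim 147 [0.05784379 0.05918222 0.06053156]
1200 theta 1.9883574869280642
[318 163]
```

View pics/w13.png

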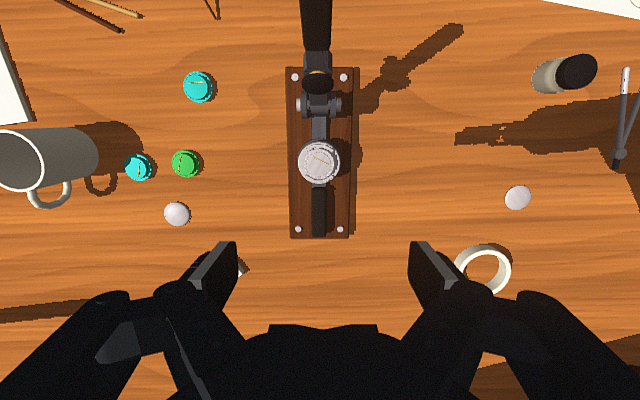

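View pics/w13c.png

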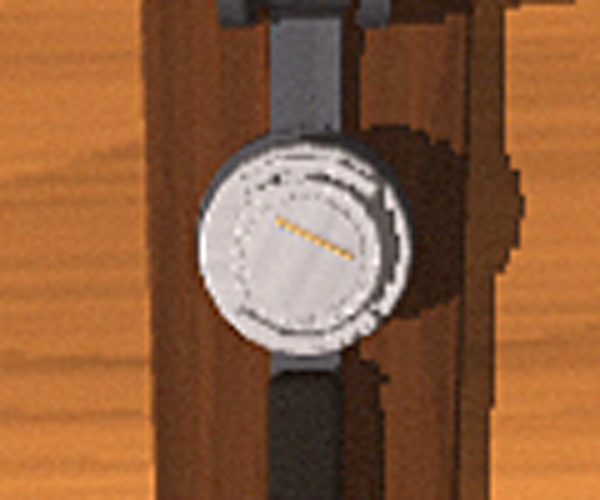

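View pics/s13.png

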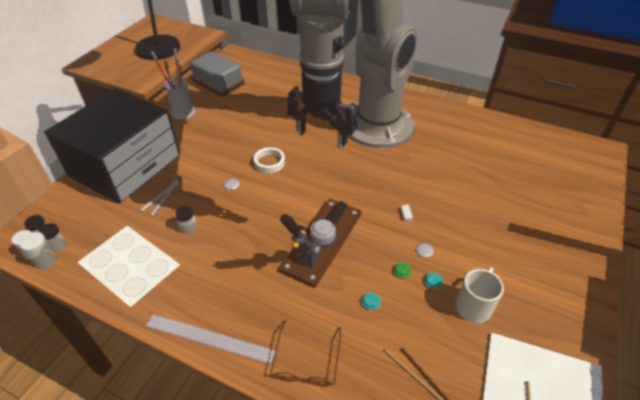

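The finished badge lies flat in the nest, wrist (318,163), plate top 59.4 mm. The handle is at about 1.99 rad and nothing else has moved.

```bash
python3 -c "
from station import bot
print(bot.hand_in())"
```

```text
the job is handed in; nothing more can be done
None
```

The badge is finished: its back plate is snapped home and it lies back-up in the press nest, and the job was handed in at about 36 s of the 67 s allowed. I laid it in the nest, led the handle down and squeezed. The force at the grip peaked at about 18 N, then fell to about 4 N (the hinge alone). I made one last 0.6 mm step to confirm it had given, and the force stayed at 4.1 N. Then I swung the handle open and let go.

**Last checks:**
- **Plate:** its top is at 59.4 mm by the wrist camera and 59.9 mm by the scene camera, against 60 if home and 65.5 if proud. The badge lies flat in the nest.
- **Handle:** it stands at about 1.99 rad, within its starting range. It was at about 2.05 rad before.
- **Everything else:** the robot touches nothing, and the other things on the table look where they were. I judged that by eye from the pictures.

**One disagreement:** with the handle down, the camera read its angle about 0.03 rad higher than the arm's position implied. The cause was probably a few millimetres of slip in the pinch or a calibration error. I went by the force instead, so it did not affect the squeeze.

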